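Push the biscuit tray past the spring stop

TASK

With the fingertips press the steel stop plate down just behind the small biscuit tray in the wooden dock, so that its two pegs sink clear, and while holding it down push the tray along the dock past the pegs until it is fully home against the end stop. Then take the hand away so that the pegs spring up behind the tray. Only press and push: do not lift or tip the tray, and leave the other things on the table alone.

Things in the scene. Friction and masses are not known exactly. Their poses are not given: they have to be found in the camera images.
- dock: Wooden tray dock fixed to the table: a trough open at the top and at its -y end, 178 mm wide (its x), from y = -165 to +215 mm in its own frame, z up. Origin on the table surface on its centre line. The tray rests on two side ledges (tops z = 50 mm, inner faces x = +-52 mm) between side guides (inner faces x = +-77 mm, tops z = 68 mm) and slides toward the dock's +y.
- end_stop (a point): Middle of the face of the wooden end stop that closes the dock's +y end (dock x = 0, y = +196, z = 50 mm; axes as the dock's). The stop is as high as the guides. With the tray fully home its front wall touches this face and the tray's origin is at dock y = +141 mm.
- tray: Small dark steel baking tray with biscuits, loose on the ledges, 0.5 to 0.9 kg: 150 mm wide (its x), 110 mm long (its y), 24 mm high, upright 3 mm walls. Origin at the centre of its underside; axes parallel to the dock's at the start. It starts short of the pegs, its origin at dock y = -28 to +7 mm.
- tray_rear (a point): Middle of the outer face of the tray's rear wall, the one to push (tray x = 0, y = -55, z = 12 mm). With the tray home it lies at dock y = +86 mm, 6 mm beyond the pegs.
- stop (a joint): How far the spring stop is pressed down, m: 0 = up, 0.018 = fully down on its limit. The stop is a flat steel plate with two upright pegs; it only moves straight up and down and does not tilt. More than 11 mm down, the pegs are clear beneath the tray. The spring needs about 3 N to start and 7 N fully down, and lifts the plate as soon as it is let go.
- plate_top (a point): Centre of the stop plate's flat top face (dock x = 0, y = -29 mm; z = 46 mm up, 28 mm fully down). The plate lies between the ledges, 96 mm wide, from dock y = -150 to +92 mm, running on beneath the tray (4 mm below it when up); 67 to 102 mm of it lies bare behind the tray's rear wall at the start.
- peg_tops (a point): Point midway between the tops of the two steel pegs (dock x = 0, y = +76 mm; z = 60 mm up, so 10 mm above the ledges). Each peg is 10 mm wide, centred at dock x = +-41 mm, and spans dock y = 72 to 80 mm; the lane between them is 72 mm wide.
- cutter_large: round steel biscuit cutter, a ring 68 mm across, 25 mm high, standing beside the dock; loose, not part of the job. Origin at the centre of its underside.
- cutter_small: round steel biscuit cutter, a ring 44 mm across, 25 mm high, standing beside the dock; loose, not part of the job. Origin at the centre of its underside.
- spoon: wooden spoon 240 mm long, lying beside the dock; loose, not part of the job. Origin at the centre of its underside.
- rolling_pin: wooden rolling pin, 54 mm thick, 370 mm long; loose, not part of the job. Origin at the centre of its underside.
- jar: closed jar 70 mm across, 90 mm high; loose, not part of the job. Origin at the centre of its underside.
- mug: white mug 76 mm across, 85 mm high; loose, not part of the job. Origin at the centre of its underside.
There are look-alikes about, which are no part of the job. Leave any orange or purple look-alike of the tray alone.

How it is judged (in metres and radians):
On the way, in this order (a step that is already met when the one before it is completed fails the run):
1. the stop plate is pressed down while the tray is still short of the pegs (value of joint stop above 0.011 m and y of tray in the frame of dock below 0.0195 m), for 0.05 s.
2. the tray is half way over the pegs with the plate still held down (value of joint stop above 0.011 m and y of tray in the frame of dock between 0.06 and 0.125 m), for 0.05 s.
At the end, for the whole second after the job is handed in: The tray lies flat on the ledges at rest, home against the end stop (within 5.5 mm), and the stop plate is up again (within 2 mm) with its pegs behind the tray (y of tray in the frame of dock above 0.1355 m and z of tray in the frame of dock below 0.053 m and angle between tray's own z axis and vertical below 0.05 rad and value of joint stop below 0.002 m and linear speed of tray below 0.02 m/s); the robot touches nothing.
It fails at once if the plate was let up while the tray was over the pegs (y of tray in the frame of dock between 0.025 and 0.13 m and value of joint stop below 0.0105 m).
It fails at once if the tray was lifted or tipped (z of tray in the frame of dock above 0.06 m or angle between tray's own z axis and vertical above 0.15 rad).
It fails at once if another thing on the table was pushed or lifted (moved over 30 mm) (distance of any of cutter_large, cutter_small, spoon, rolling_pin, jar, mug from where it was at the start of the episode above 0.03 m).
It also fails if it takes over 42 s, if anything falls off the work surface, if the arm or the gripper's body presses on something with over 40 N, if the wrist force passes 120 N, or if a joint passes its speed limit or range.

ROBOT

A 6-joint arm with a two-finger parallel gripper is mounted at the origin on the work surface. World frame = base frame: x ahead of the robot, y to its left, z up, the work surface at z = 0. Lengths are in mm, angles in degrees, forces in N, time in s.
With the tool pointing down it reaches from about 300 to 850 mm from the base axis. Payload 4.2 kg.
Tool frame: the origin (TCP) lies at the very end of the fingers, on their centre line; the grasp point (between the pads) lies 19 mm behind it (env.grasp_offset is the distance from the TCP to the grasp point, in mm); z points along the fingers, y is the line along which they close (so a half turn about z gives the same grasp; the last joint's range is limited). The gripper opens to 91 mm and grips with 3 to 60 N. Pads are 32 mm wide; open, the fingers measure 118 mm over their backs; the gripper's body (76 mm by 178 mm) begins 60 mm behind the grasp point.
Start: joints at [-68.067, 18.312, 89.639, -0, 72.044, -1.146], TCP at [225.402, -528.996, 213.976] pointing down, gripper open.
Joint ranges: [-177.97, 177.97], [-48.28, 115.42], [12.27, 149.76], [-77.06, 257.06], [2.81, 150.46], [-146.56, 146.56]. Speed limits (degrees/s): [147.25, 147.25, 180, 180, 180, 180].

INTERFACE

Orientations are given as [roll, pitch, yaw] about the fixed x, y, z axes, in that order (R = Rz(yaw) Ry(pitch) Rx(roll)).
In Python, from workcell import env gives the robot as it stands. The module is installed in compiled form; this text tells all that it offers.
- The arm moves only by the tool send_rows, never from a script. Its argument "motion" is a list of rows, each an object of numbers: "tx", "ty", "tz": the shift along the tool's x, y, z in units of 500 mm (1.0 is 500 mm); "rx", "ry", "rz": the turn, a rotation vector about the tool's x, y, z in units of 30 degrees (1.0 is 30 degrees); "gripper": the closure, from -1 (fully open) to 1 (shut). In form: [{"tx": .., "ty": .., "tz": .., "rx": .., "ry": .., "rz": .., "gripper": ..}, ...]. A call has 1 to 12 rows; each row shifts and turns the commanded pose from where the row before left it, along the tool's axes as they then stand; what a row does not reach is not made up. A row lasts 1/8 s, in which the tool goes at most 62.5 mm and 10.7 degrees, less where a joint would pass 70% of its speed; a pose out of reach is approached as far as the arm can. A call with a number of a shift or a turn outside -1 to 1 is refused whole. A call with a gripper value outside its range is refused whole. The fingers move at their own pace and stop on an object; "grip_force" is the grip in N (left out, the last holds). Time passes only in rows, so rows that do not move let the fingers close. It gives the time, the measured TCP pose, the force, the opening and the grip force at its end, in the units of the state.
- env.state(): the state, without advancing time (a new reading comes with each control period).
- env.grab_frame(name): name is "scene" or "side" or "wrist"; returns a dict with "frame" (480x640x3 uint8, red, green, blue), "vertical_fov" (degrees; the focal length in pixels is half the picture's height over the tangent of half this angle, whatever the lens; pixels are square), "cx", "cy" (the principal point, pixels), "rvec" (rotation vector, rad) and "tvec" (3), from world to camera coordinates, as OpenCV has them; the wrist camera has in their place "T_tool_cam" (4x4, takes a point from camera to tool coordinates, whose origin is the TCP and whose axes are the flange's). Camera axes: x right, y down, z forward; pixel columns grow to the right and rows downward; lengths in mm; the calibration is good to about 2 mm. The wrist camera is an equidistant fisheye: a pixel r from the principal point sees the ray r / f radians off the axis. A picture is of the moment at which its call begins: read the wrist's pose just before it. There is no depth.
- env.job_done(): hands the job in; it is judged then, once.
The state is a dict: "time_s": time; "qpos": joint angles; "qvel": joint speeds; "effort": joint torques, N m; "ee_pos": TCP position; "ee_rot": TCP orientation; "force": force on the tool from outside, world axes, zero at the start; "torque": the same for the moment, N m; "gripper_width": finger opening in mm; "gripper_force": force on a finger pad.
Only numpy, scipy, OpenCV 4.12 (cv2) and the standard library are available. Lean on these libraries where they do the work, as an engineer would, in place of code of your own. Each camera call takes 0.05 s, during which the arm holds its last target. There are 200 camera calls.

## Working session

There is one attempt and no reset: what is moved stays moved. The work goes in short steps, Python scripts to look and compute and a tool call to move; the robot and the scene stay as the last step left them, time stands still between calls to the robot, and variables do not carry over. Pictures are saved under pics/ and viewed, at most 10 in all, crops included, and the job is handed in when it is done.

Besides the shell and the picture viewer there is one more tool, called after "Emit:" as name([rows], argument=value, ...), one row to a line, values as JSON. send_rows: Moves the arm, as the interface text tells. Shifts and turns lie within -1 to 1; 1 stands for 500 mm of shift or 30 degrees of turn. Its arguments: {"type":"object","properties":{"motion":{"type":"array"},"grip_force":{"type":"number"}},"required":["motion"]}

```bash
mkdir -p pics; cat > h.py <<'E'
import numpy as np, cv2
from workcell import env
def save(cam,name):
    s=env.state(); g=env.grab_frame(cam)
    cv2.imwrite(f'pics/{name}.png',g['frame'][:,:,::-1])
    np.save(f'pics/{name}.npy',dict(g=g,s=s),allow_pickle=True)
    return g,s
def load(name): return np.load(f'pics/{name}.npy',allow_pickle=True).item()
def toworld(name,px,z):
    """pixels (list) -> world points on plane z (scene/side cameras)"""
    g=load(name)['g']; f=240/np.tan(np.radians(g['vertical_fov'])/2)
    R=cv2.Rodrigues(np.array(g['rvec'],float))[0]; t=np.array(g['tvec'],float).ravel()
    C=-R.T@t; out=[]
    for u,v in px:
        d=R.T@np.array([(u-g['cx'])/f,(v-g['cy'])/f,1]); out.append(C+d*(z-C[2])/d[2])
    return np.array(out)
E
python3 - <<'E'
from h import *
for c in ['scene','side']:
    g,s=save(c,c+'0'); print(g['vertical_fov'],g['rvec'],g['tvec'])
print(s)
E
```

```text
48.30461437854744 [ 1.28527081  2.47550064 -0.7005232 ] [ 287.61781831 -288.12039951 1483.80521572]
43.865084251996855 [ 0.546067   -2.6366088   1.21692844] [ 457.71365971  181.26291609 1217.15109339]
{'time_s': 0.05, 'qpos': array([-6.80685214e+01,  1.83506871e+01,  8.97070155e+01, -1.78893023e-03,
        7.20434087e+01, -1.14628742e+00]), 'qvel': array([-0.05282494, -0.04042902, -0.12012784,  0.06081285, -0.00042392,
       -0.08104842]), 'effort': array([ 1.14850976e-03, -4.13721156e+01, -2.32784772e+01,  7.31662614e-02,
        4.19297547e-02, -4.49568847e-05]), 'ee_pos': array([ 225.18598039, -528.51630118,  213.12571616]), 'ee_rot': array([-1.79898875e+02, -3.22270409e-04,  2.30783188e+01]), 'force': array([ 0.00803406, -0.73811111, -0.08587741]), 'torque': array([-0.02801117,  0.02542939,  0.01037836]), 'gripper_force': 0.0, 'gripper_width': 91.34603365341486}
```

View pics/scene0.png

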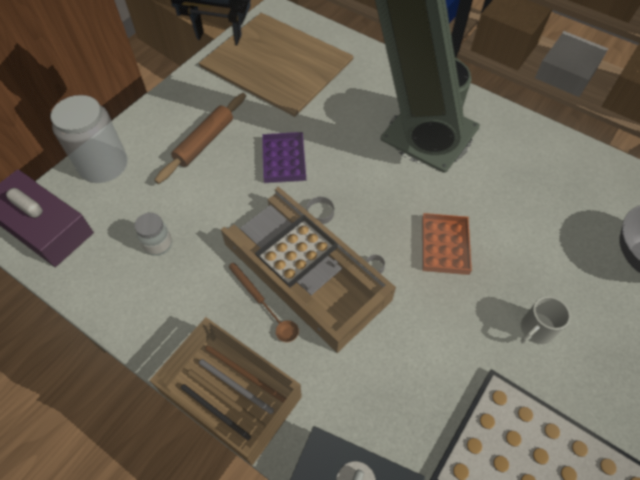

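View pics/side0.png

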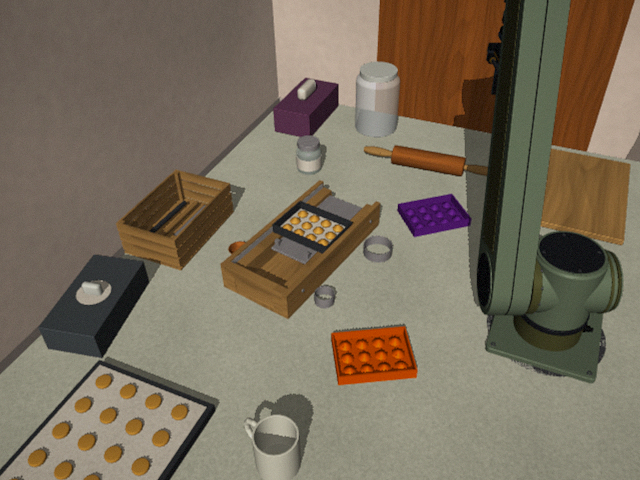

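Scene view: the dock runs from its open end at the upper left (plate bare at about (263,222)) to the end stop at the lower right, (394,290)–(338,348). The tray is at about (297,252). I'll enlarge both views to get accurate corners.

```bash
python3 - <<'E'
from h import *
a=cv2.imread('pics/scene0.png')[180:360,210:410]; b=cv2.imread('pics/side0.png')[170:320,210:390]
cv2.imwrite('pics/c1.png',cv2.resize(a,(640,576),interpolation=cv2.INTER_CUBIC))
cv2.imwrite('pics/c2.png',cv2.resize(b,(720,600),interpolation=cv2.INTER_CUBIC))
E
```

```text
(no output)
```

View pics/c1.png

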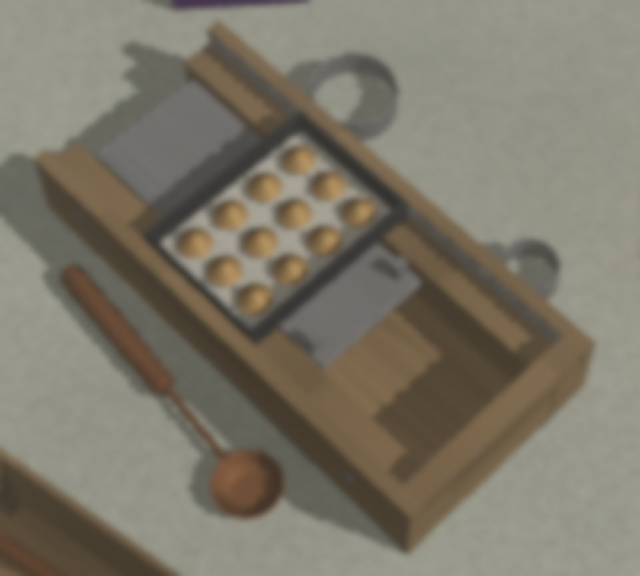

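View pics/c2.png

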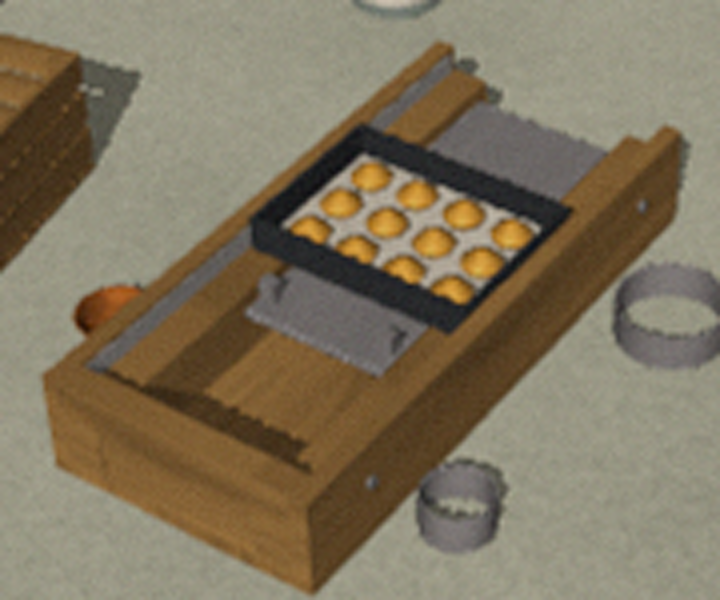

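Crops: the dock's top outer corners are at c1 (215,25), (40,155), (592,345), (407,517) and c2 (440,42), (680,130), (45,378), (312,508). The tray's rim corners are at c1 (302,115), (148,235), (408,210), (258,335). Next I fit poses from these.

```bash
cat >> h.py <<'E'
def fit(model,P):
    """2D rigid fit: P = R(a) model + t"""
    m=model-model.mean(0); q=P-P.mean(0)
    a=np.arctan2((m[:,0]*q[:,1]-m[:,1]*q[:,0]).sum(),(m*q).sum()); R=np.array([[np.cos(a),-np.sin(a)],[np.sin(a),np.cos(a)]])
    t=P.mean(0)-R@model.mean(0); return np.degrees(a),t,np.linalg.norm(P-(model@R.T+t),axis=1)
E
python3 - <<'E'
from h import *
# order: rear-right(+x looking +y), rear-left, front-right, front-left ; sign: image1 right guide may be dock +-x
c1=lambda L:[(210+x/3.2,180+y/3.2) for x,y in L]; c2=lambda L:[(210+x/4,170+y/4) for x,y in L]
A=toworld('scene0',c1([(215,25),(40,155),(592,345),(407,517)]),68)[:,:2]
B=toworld('side0',c2([(680,130),(440,42),(312,508),(45,378)]),68)[:,:2]
TA=toworld('scene0',c1([(302,115),(148,235),(408,210),(258,335)]),74)[:,:2]
TB=toworld('side0',c2([(570,210),(362,127),(446,310),(253,215)]),74)[:,:2]
print(A.round(),B.round())
for sx in (-1,1):
  M=np.array([[sx*89,-165],[-sx*89,-165],[sx*89,215],[-sx*89,215]],float); T=np.array([[sx*75,-55],[-sx*75,-55],[sx*75,55],[-sx*75,55]],float)
  for P in (A,B,(A+B)/2):
    f=fit(M,P); print(sx,f)
  a,t,_=f; a=np.radians(a); R=np.array([[np.cos(a),-np.sin(a)],[np.sin(a),np.cos(a)]])
  for P in (TA,TB): g=fit(T,P); print('tray',g,'in dock',R.T@(g[1]-t))
E
```

```text
[[ 435. -191.]
 [ 600. -222.]
 [ 501.  180.]
 [ 673.  147.]] [[ 429. -193.]
 [ 601. -223.]
 [ 493.  180.]
 [ 668.  149.]]
-1 (np.float64(-10.70982059541268), array([547.44234718, -46.29304483]), array([5.43076622, 5.45030277, 1.91234699, 2.57699069]))
-1 (np.float64(-10.035281352999606), array([543.41269603, -46.67994245]), array([1.70139683, 2.01337108, 0.65555253, 0.97458439]))
-1 (np.float64(-10.370963110014213), array([545.42812514, -46.48704442]), array([3.56426781, 3.72484411, 1.21276933, 1.69688085]))
tray (np.float64(-10.78597669700015), array([547.51917978, -46.66118575]), array([2.59297781, 1.88476312, 3.93348415, 4.64989453])) in dock [2.08824176 0.20513668]
tray (np.float64(-12.690711737477054), array([544.58411456, -49.04571919]), array([2.10756188, 4.70021664, 5.9307912 , 4.21364065])) in dock [-0.36960751 -2.6688126 ]
1 (np.float64(-10.672119668586223), array([547.45851177, -46.29609652]), array([172.96437647, 172.81645253, 176.64710253, 176.80628636]))
1 (np.float64(-10.06000343099523), array([543.40207443, -46.67806047]), array([176.29755338, 176.40004943, 178.15116036, 178.05277262]))
1 (np.float64(-10.366176577665463), array([545.43017955, -46.48742031]), array([174.62484879, 174.60916518, 177.39982666, 177.42303184]))
tray (np.float64(168.2444485392717), array([547.51917978, -46.66118575]), array([111.06766785, 109.05912665, 109.15570602, 111.09255604])) in dock [2.08617038 0.20496232]
tray (np.float64(170.39373606533132), array([544.58411456, -49.04571919]), array([108.03056128, 109.9257732 , 114.3531049 , 103.79519288])) in dock [-0.37191898 -2.66878163]
```

Emit:
send_rows([
  {"tx": 0.086, "ty": -0.048, "gripper": 0.45},
  {"tx": 0.086, "ty": -0.048, "gripper": 0.45},
  {"tx": 0.086, "ty": -0.048, "gripper": 0.45},
  {"tx": 0.086, "ty": -0.048, "gripper": 0.45},
  {"tx": 0.086, "ty": -0.048, "gripper": 0.45},
  {"tx": 0.086, "ty": -0.048, "gripper": 0.45},
  {"tx": 0.086, "ty": -0.048, "gripper": 0.45},
  {"tx": 0.086, "ty": -0.048, "gripper": 0.45},
  {"tx": 0.086, "ty": -0.048, "gripper": 0.45},
  {"tx": 0.086, "ty": -0.048, "gripper": 0.45},
])

```text
invalid input at $.motion[0]: expected keys tx, ty, tz, rx, ry, rz, gripper
```

Emit:
send_rows([
  {"rz": -0.315, "gripper": 0.45},
  {"rz": -0.315, "gripper": 0.45},
  {"rz": -0.315, "gripper": 0.45},
  {"rz": -0.315, "gripper": 0.45},
  {"rz": -0.315, "gripper": 0.45},
  {"rz": -0.315, "gripper": 0.45},
  {"gripper": 0.45},
  {"gripper": 0.45},
])

```text
invalid input at $.motion[0]: expected keys tx, ty, tz, rx, ry, rz, gripper
```

```bash
python3 - <<'E'
from h import *
g,s=save('wrist','w1'); print(s['ee_pos'],s['ee_rot'],s['force'],s['gripper_width'],s['time_s']); print(g['T_tool_cam'],g['vertical_fov'],g['cx'],g['cy'])
E
```

```text
[ 225.24584082 -528.5803434   213.22003424] [-1.79913139e+02 -1.79951176e-03  2.30805818e+01] [-0.0368794   0.15502199 -0.65083267] 91.1744056168995 0.1
[[-7.28774192e-04 -9.63426025e-01 -2.67973438e-01  7.46428847e+01]
 [ 9.99999645e-01 -8.15251853e-04  2.11442294e-04  1.84040199e-02]
 [-4.22174851e-04 -2.67973189e-01  9.63426277e-01 -1.71787976e+02]
 [ 0.00000000e+00  0.00000000e+00  0.00000000e+00  1.00000000e+00]] 65.70646984690485 316.62308589228974 242.01840976060873
```

View pics/w1.png

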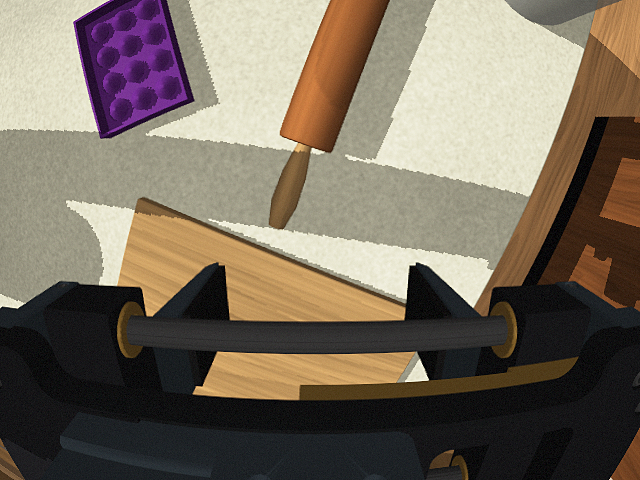

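All keys are needed in each row, so nothing has moved. The wrist view still shows the start area: the purple look-alike at (135,65) and the rolling pin at (330,80). I'll resend with full rows.

Emit:
send_rows([
  {"tx": 0.086, "ty": -0.048, "tz": 0, "rx": 0, "ry": 0, "rz": 0, "gripper": 0.45},
  {"tx": 0.086, "ty": -0.048, "tz": 0, "rx": 0, "ry": 0, "rz": 0, "gripper": 0.45},
  {"tx": 0.086, "ty": -0.048, "tz": 0, "rx": 0, "ry": 0, "rz": 0, "gripper": 0.45},
  {"tx": 0.086, "ty": -0.048, "tz": 0, "rx": 0, "ry": 0, "rz": 0, "gripper": 0.45},
  {"tx": 0.086, "ty": -0.048, "tz": 0, "rx": 0, "ry": 0, "rz": 0, "gripper": 0.45},
  {"tx": 0.086, "ty": -0.048, "tz": 0, "rx": 0, "ry": 0, "rz": 0, "gripper": 0.45},
  {"tx": 0.086, "ty": -0.048, "tz": 0, "rx": 0, "ry": 0, "rz": 0, "gripper": 0.45},
  {"tx": 0.086, "ty": -0.048, "tz": 0, "rx": 0, "ry": 0, "rz": 0, "gripper": 0.45},
  {"tx": 0.086, "ty": -0.048, "tz": 0, "rx": 0, "ry": 0, "rz": 0, "gripper": 0.45},
  {"tx": 0.086, "ty": -0.048, "tz": 0, "rx": 0, "ry": 0, "rz": 0, "gripper": 0.45},
])

```text
time_s: 1.4
ee_pos: [527.6, -138.2, 213.8]
ee_rot: [180.0, 0.0, 23.1]
force: [0.1, -0.2, -0.5]
gripper_width: 24.8
gripper_force: 0.0
```

Emit:
send_rows([
  {"tx": 0, "ty": 0, "tz": 0, "rx": 0, "ry": 0, "rz": -0.315, "gripper": 0.45},
  {"tx": 0, "ty": 0, "tz": 0, "rx": 0, "ry": 0, "rz": -0.315, "gripper": 0.45},
  {"tx": 0, "ty": 0, "tz": 0, "rx": 0, "ry": 0, "rz": -0.315, "gripper": 0.45},
  {"tx": 0, "ty": 0, "tz": 0, "rx": 0, "ry": 0, "rz": -0.315, "gripper": 0.45},
  {"tx": 0, "ty": 0, "tz": 0, "rx": 0, "ry": 0, "rz": -0.315, "gripper": 0.45},
  {"tx": 0, "ty": 0, "tz": 0, "rx": 0, "ry": 0, "rz": -0.315, "gripper": 0.45},
  {"tx": 0, "ty": 0, "tz": 0, "rx": 0, "ry": 0, "rz": 0, "gripper": 0.45},
  {"tx": 0, "ty": 0, "tz": 0, "rx": 0, "ry": 0, "rz": 0, "gripper": 0.45},
])

```text
time_s: 2.4
ee_pos: [526.8, -139.6, 213.8]
ee_rot: [-180.0, -0.0, 79.6]
force: [-0.2, 0.6, 0.6]
gripper_width: 25.6
gripper_force: 0.0
```

```bash
python3 - <<'E'
from h import *
g,s=save('wrist','w2'); print(s['ee_pos'],s['ee_rot'],s['force'],s['gripper_width'],s['time_s'])
E
```

```text
[ 526.84614613 -139.61915419  213.80373679] [-1.79987270e+02 -5.19192336e-04  7.96448761e+01] [-0.23472005  0.63014697  0.62030333] 25.61125081613187 2.4
```

View pics/w2.png

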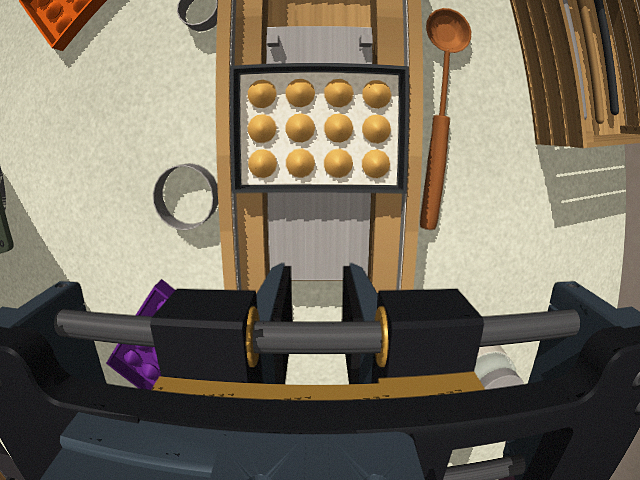

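The wrist view shows the dock almost square below the hand. The tray's rear rim corners are at (232,190) and (408,191), its front rim at (236,66) and (405,66). The plate's rear edge is at (268,279)–(369,279) and the pegs are at about (275,43) and (366,43).

```bash
cat >> h.py <<'E'
from scipy.spatial.transform import Rotation as Ro
def wrist(name,px,z):
    d=load(name); g,s=d['g'],d['s']; f=240/np.tan(np.radians(g['vertical_fov'])/2)
    T=np.array(g['T_tool_cam']); Rw=Ro.from_euler('xyz',s['ee_rot'],degrees=True).as_matrix(); o=[]
    C=Rw@T[:3,3]+s['ee_pos']
    for u,v in px:
        x,y=u-g['cx'],v-g['cy']; r=np.hypot(x,y); th=r/f
        d=Rw@T[:3,:3]@np.array([np.sin(th)*x/r,np.sin(th)*y/r,np.cos(th)]); o.append(C+d*(z-C[2])/d[2])
    return np.array(o)
E
python3 - <<'E'
from h import *
T=wrist('w2',[(232,190),(408,191),(236,66),(405,66)],74)[:,:2]; P=wrist('w2',[(268,279),(369,279)],46)[:,:2]; K=wrist('w2',[(275,43),(366,43)],60)[:,:2]
M=np.array([[-75,-55],[75,-55],[-75,55],[75,55]],float); ft=fit(M,T); print('tray',ft)
s=load('w2')['s']; y=np.radians(s['ee_rot'][2]); ux=np.array([np.cos(y),np.sin(y)]); uy=np.array([np.sin(y),-np.cos(y)])
for n,Q in (('T',T),('P',P),('K',K)):
    q=Q-s['ee_pos'][:2]; print(n,np.c_[q@ux,q@uy].round(1))
E
```

```text
tray (np.float64(-10.494786093997966), array([544.96081796, -53.60331902]), array([1.72117937, 1.24959824, 4.55401977, 4.19376246]))
T [[ 34.6 -73.4]
 [ 33.8  77.7]
 [141.3 -68.3]
 [141.7  73.4]]
P [[-57.2 -48.8]
 [-57.3  50.6]]
K [[163.9 -36.9]
 [164.1  42.2]]
```

Emit:
send_rows([
  {"tx": 0, "ty": 0.004, "tz": 0.07, "rx": 0, "ry": 0, "rz": 0, "gripper": 0.45},
  {"tx": 0, "ty": 0, "tz": 0.08, "rx": 0, "ry": 0, "rz": 0, "gripper": 0.45},
  {"tx": 0, "ty": 0, "tz": 0.08, "rx": 0, "ry": 0, "rz": 0, "gripper": 0.45},
  {"tx": 0, "ty": 0, "tz": 0.07, "rx": 0, "ry": 0, "rz": 0, "gripper": 0.45},
  {"tx": 0, "ty": 0, "tz": 0.02, "rx": 0, "ry": 0, "rz": 0, "gripper": 0.45},
  {"tx": 0, "ty": 0, "tz": 0.01, "rx": 0, "ry": 0, "rz": 0, "gripper": 0.45},
  {"tx": 0, "ty": 0, "tz": 0, "rx": 0, "ry": 0, "rz": 0, "gripper": 0.45},
])

```text
time_s: 3.32
ee_pos: [529.7, -140.2, 49.9]
ee_rot: [179.9, 0.0, 79.8]
force: [-0.4, 0.6, 0.3]
gripper_width: 25.1
gripper_force: 0.0
```

Emit:
send_rows([
  {"tx": 0, "ty": 0, "tz": 0.01, "rx": 0, "ry": 0, "rz": 0, "gripper": 0.45},
  {"tx": 0, "ty": 0, "tz": 0.01, "rx": 0, "ry": 0, "rz": 0, "gripper": 0.45},
  {"tx": 0, "ty": 0, "tz": 0.01, "rx": 0, "ry": 0, "rz": 0, "gripper": 0.45},
  {"tx": 0, "ty": 0, "tz": 0, "rx": 0, "ry": 0, "rz": 0, "gripper": 0.45},
  {"tx": 0, "ty": 0, "tz": 0, "rx": 0, "ry": 0, "rz": 0, "gripper": 0.45},
])

```text
time_s: 3.95
ee_pos: [530.1, -140.4, 34.6]
ee_rot: [179.8, 0.0, 79.8]
force: [2.0, -1.0, 5.3]
gripper_width: 25.2
gripper_force: 2.6
```

Emit:
send_rows([
  {"tx": 0, "ty": 0, "tz": 0.005, "rx": 0, "ry": 0, "rz": 0, "gripper": 0.45},
  {"tx": 0, "ty": 0, "tz": 0.004, "rx": 0, "ry": 0, "rz": 0, "gripper": 0.45},
  {"tx": 0, "ty": 0, "tz": 0, "rx": 0, "ry": 0, "rz": 0, "gripper": 0.45},
  {"tx": 0, "ty": 0, "tz": 0, "rx": 0, "ry": 0, "rz": 0, "gripper": 0.45},
])

```text
time_s: 4.45
ee_pos: [530.1, -140.4, 30.2]
ee_rot: [179.8, 0.0, 79.8]
force: [1.9, -0.8, 5.6]
gripper_width: 25.0
gripper_force: 3.1
```

Emit:
send_rows([
  {"tx": 0.012, "ty": 0, "tz": 0, "rx": 0, "ry": 0, "rz": 0, "gripper": 0.45},
  {"tx": 0.012, "ty": 0, "tz": 0, "rx": 0, "ry": 0, "rz": 0, "gripper": 0.45},
  {"tx": 0.01, "ty": 0, "tz": 0, "rx": 0, "ry": 0, "rz": 0, "gripper": 0.45},
  {"tx": 0.01, "ty": 0, "tz": 0, "rx": 0, "ry": 0, "rz": 0, "gripper": 0.45},
  {"tx": 0.012, "ty": 0, "tz": 0, "rx": 0, "ry": 0, "rz": 0, "gripper": 0.45},
  {"tx": 0.012, "ty": 0, "tz": 0, "rx": 0, "ry": 0, "rz": 0, "gripper": 0.45},
  {"tx": 0.012, "ty": 0, "tz": 0, "rx": 0, "ry": 0, "rz": 0, "gripper": 0.45},
  {"tx": 0.012, "ty": 0, "tz": 0, "rx": 0, "ry": 0, "rz": 0, "gripper": 0.45},
])

```text
time_s: 5.45
ee_pos: [537.0, -96.6, 30.0]
ee_rot: [180.0, 0.2, 79.9]
force: [-1.4, -7.6, 6.1]
gripper_width: 25.0
gripper_force: 4.7
```

Emit:
send_rows([
  {"tx": 0.016, "ty": 0, "tz": 0, "rx": 0, "ry": 0, "rz": 0, "gripper": 0.45},
  {"tx": 0.016, "ty": 0, "tz": 0, "rx": 0, "ry": 0, "rz": 0, "gripper": 0.45},
  {"tx": 0.016, "ty": 0, "tz": 0, "rx": 0, "ry": 0, "rz": 0, "gripper": 0.45},
  {"tx": 0.016, "ty": 0, "tz": 0, "rx": 0, "ry": 0, "rz": 0, "gripper": 0.45},
  {"tx": 0.016, "ty": 0, "tz": 0, "rx": 0, "ry": 0, "rz": 0, "gripper": 0.45},
  {"tx": 0.016, "ty": 0, "tz": 0, "rx": 0, "ry": 0, "rz": 0, "gripper": 0.45},
  {"tx": 0.016, "ty": 0, "tz": 0, "rx": 0, "ry": 0, "rz": 0, "gripper": 0.45},
  {"tx": 0.016, "ty": 0, "tz": 0, "rx": 0, "ry": 0, "rz": 0, "gripper": 0.45},
  {"tx": 0.016, "ty": 0, "tz": 0, "rx": 0, "ry": 0, "rz": 0, "gripper": 0.45},
  {"tx": 0.016, "ty": 0, "tz": 0, "rx": 0, "ry": 0, "rz": 0, "gripper": 0.45},
  {"tx": 0.012, "ty": 0, "tz": 0, "rx": 0, "ry": 0, "rz": 0, "gripper": 0.45},
  {"tx": 0.01, "ty": 0, "tz": 0, "rx": 0, "ry": 0, "rz": 0, "gripper": 0.45},
])

```text
time_s: 6.95
ee_pos: [552.9, -7.1, 30.0]
ee_rot: [180.0, 0.2, 79.9]
force: [-1.2, -7.7, 8.3]
gripper_width: 24.6
gripper_force: 5.0
```

Emit:
send_rows([
  {"tx": 0.01, "ty": 0, "tz": 0, "rx": 0, "ry": 0, "rz": 0, "gripper": 0.45},
  {"tx": 0.01, "ty": 0, "tz": 0, "rx": 0, "ry": 0, "rz": 0, "gripper": 0.45},
  {"tx": 0.01, "ty": 0, "tz": 0, "rx": 0, "ry": 0, "rz": 0, "gripper": 0.45},
  {"tx": 0.006, "ty": 0, "tz": 0, "rx": 0, "ry": 0, "rz": 0, "gripper": 0.45},
  {"tx": 0, "ty": 0, "tz": 0, "rx": 0, "ry": 0, "rz": 0, "gripper": 0.45},
])

```text
time_s: 7.58
ee_pos: [556.0, 10.8, 30.0]
ee_rot: [-180.0, 0.2, 79.9]
force: [-1.0, -5.5, 7.2]
gripper_width: 25.2
gripper_force: 3.9
```

Emit:
send_rows([
  {"tx": 0.004, "ty": 0, "tz": 0, "rx": 0, "ry": 0, "rz": 0, "gripper": 0.45},
  {"tx": 0.004, "ty": 0, "tz": 0, "rx": 0, "ry": 0, "rz": 0, "gripper": 0.45},
  {"tx": 0, "ty": 0, "tz": 0, "rx": 0, "ry": 0, "rz": 0, "gripper": 0.45},
])

```text
time_s: 7.95
ee_pos: [556.6, 14.5, 30.0]
ee_rot: [-180.0, 0.2, 79.9]
force: [-0.8, -7.0, 7.6]
gripper_width: 24.8
gripper_force: 4.4
```

Emit:
send_rows([
  {"tx": 0.004, "ty": 0, "tz": 0, "rx": 0, "ry": 0, "rz": 0, "gripper": 0.45},
  {"tx": 0.004, "ty": 0, "tz": 0, "rx": 0, "ry": 0, "rz": 0, "gripper": 0.45},
  {"tx": 0, "ty": 0, "tz": 0, "rx": 0, "ry": 0, "rz": 0, "gripper": 0.45},
])

```text
time_s: 8.32
ee_pos: [557.3, 18.4, 30.0]
ee_rot: [-180.0, 0.2, 79.9]
force: [-1.3, -7.0, 7.8]
gripper_width: 25.1
gripper_force: 4.6
```

Emit:
send_rows([
  {"tx": 0.004, "ty": 0, "tz": 0, "rx": 0, "ry": 0, "rz": 0, "gripper": 0.45},
  {"tx": 0, "ty": 0, "tz": 0, "rx": 0, "ry": 0, "rz": 0, "gripper": 0.45},
])

```text
time_s: 8.57
ee_pos: [557.3, 18.5, 30.1]
ee_rot: [-180.0, 0.4, 79.9]
force: [-3.1, -14.1, 9.1]
gripper_width: 25.3
gripper_force: 9.4
```

Emit:
send_rows([
  {"tx": 0.003, "ty": 0, "tz": 0, "rx": 0, "ry": 0, "rz": 0, "gripper": 0.45},
  {"tx": 0, "ty": 0, "tz": 0, "rx": 0, "ry": 0, "rz": 0, "gripper": 0.45},
])

```text
time_s: 8.82
ee_pos: [557.0, 18.7, 30.1]
ee_rot: [-179.9, 0.5, 79.9]
force: [-3.9, -19.3, 10.0]
gripper_width: 25.1
gripper_force: 12.3
```

```bash
python3 - <<'E'
from h import *
g,s=save('side','s2'); b=g['frame'][170:320,210:390,::-1]
cv2.imwrite('pics/c3.png',cv2.resize(b,(720,600),interpolation=cv2.INTER_CUBIC))
E
```

```text
(no output)
```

View pics/c3.png

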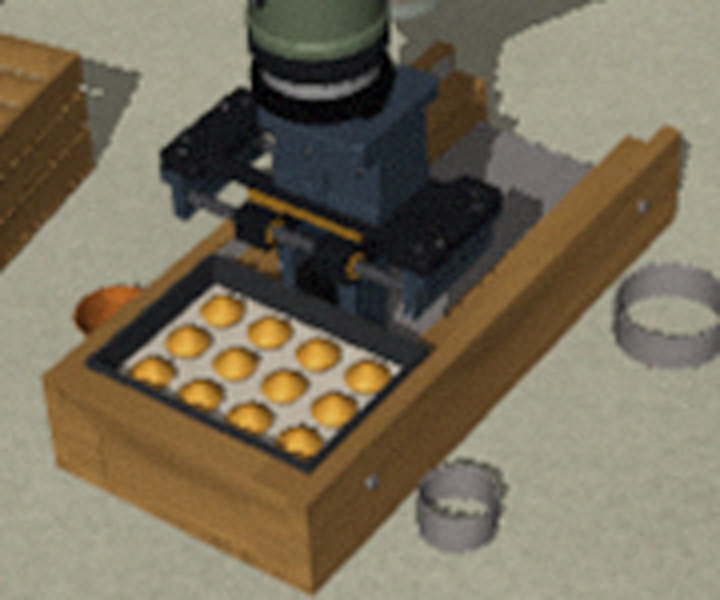

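The picture shows the tray's front rim, (90,360)–(310,468), tight against the end stop, and it sits square. I'll back off a few mm and then lift.

Emit:
send_rows([
  {"tx": -0.008, "ty": 0, "tz": 0, "rx": 0, "ry": 0, "rz": 0, "gripper": 0.45},
  {"tx": -0.006, "ty": 0, "tz": 0, "rx": 0, "ry": 0, "rz": 0, "gripper": 0.45},
  {"tx": 0, "ty": 0, "tz": 0, "rx": 0, "ry": 0, "rz": 0, "gripper": 0.45},
  {"tx": 0, "ty": 0, "tz": -0.01, "rx": 0, "ry": 0, "rz": 0, "gripper": 0.45},
  {"tx": 0, "ty": 0, "tz": -0.015, "rx": 0, "ry": 0, "rz": 0, "gripper": 0.45},
  {"tx": 0, "ty": 0, "tz": -0.02, "rx": 0, "ry": 0, "rz": 0, "gripper": 0.45},
  {"tx": 0, "ty": 0, "tz": -0.06, "rx": 0, "ry": 0, "rz": 0, "gripper": 0.45},
  {"tx": 0, "ty": 0, "tz": -0.08, "rx": 0, "ry": 0, "rz": 0, "gripper": 0.45},
  {"tx": 0, "ty": 0, "tz": -0.08, "rx": 0, "ry": 0, "rz": 0, "gripper": 0.45},
  {"tx": 0, "ty": 0, "tz": -0.08, "rx": 0, "ry": 0, "rz": 0, "gripper": 0.45},
  {"tx": 0, "ty": 0, "tz": 0, "rx": 0, "ry": 0, "rz": 0, "gripper": 0.45},
  {"tx": 0, "ty": 0, "tz": 0, "rx": 0, "ry": 0, "rz": 0, "gripper": 0.45},
])

```text
time_s: 10.38
ee_pos: [556.1, 16.8, 200.9]
ee_rot: [-179.9, 0.1, 79.8]
force: [-1.0, -0.4, -0.6]
gripper_width: 25.0
gripper_force: 0.0
```

```bash
python3 - <<'E'
from h import *
g,s=save('wrist','w3'); print(s['ee_pos'],s['force'])
E
```

```text
[556.06848749  16.77212679 200.93774357] [-1.04282391 -0.44486843 -0.57902476]
```

View pics/w3.png

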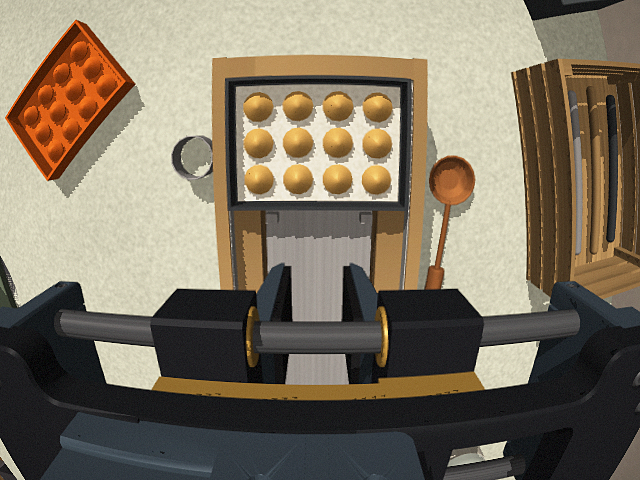

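The tray is home, with its front rim at row 79 touching the stop. The pegs are up behind its rear wall at (270,217) and (365,217), the other things have not moved, and the hand is clear.

```bash
python3 -c "
from workcell import env
print(env.job_done())"
```

```text
the job is handed in; nothing more can be done
None
```

I pushed the tray home against the end stop with the plate held down, the pegs came up behind it, and I handed the job in with the hand clear at about 10.5 s; no verdict came back.

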